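Lay out the glassware round the cork rings

TASK

Lay out the bench for the next sample: stand the brown bottle in the middle of the empty large cork ring, down on the bench; stand the small beaker exactly midway between the large ring and the small one that holds the round flask; lay the petri dish squarely in front of the beaker, on the robot's side and at right angles to the line of the rings, 10 cm from centre to centre; and stand the white-capped vial from the front of the bench upright on the middle of the dish. Keep everything upright, leave the large beaker and the conical flask at the back where they stand, and let go of everything at the end.

Things in the scene. Friction and masses are not known exactly. Their poses are not given: they have to be found in the camera images.
- large_ring: large cork ring, fixed to the bench, empty at the start: 145 mm outside diameter, about 78 mm hole, 30 mm high. Origin: its centre, at bench level. Its y axis runs along the line that joins the centres of the two rings (the small ring lies at +y or at -y of it, always 250 mm away, centre to centre); its -x axis points to the robot's side, at right angles to that line.
- small_ring: small cork ring, fixed to the bench, with a round clear glass flask fixed in it (bulb 88 mm wide, top of the neck 144 mm above the bench): ring 110 mm outside diameter, 27 mm high, 250 mm from the large ring. Origin: its centre, at bench level.
- bottle: brown (amber) glass bottle with a black cap: body 52 mm across, shoulders from about 78 mm, 98 mm high over the cap (cap 33 mm across). Origin: centre of its underside, z up.
- small_beaker: the smaller of the two clear glass beakers (50 ml), empty: body 44 mm across, 50 mm over the spout, 58 mm high, open at the top; it is grasped across the outside. Origin: centre of its underside, z up.
- dish: lidded clear petri dish, a flat disc 59 mm across and 15 mm high (lid and dish are one piece). Origin: centre of its underside, z up.
- sample_vial: small clear glass vial with a white cap, 21 mm across, 47 mm high, standing loose in the front part of the bench (other vials far at the back, about 0.9 m from the robot, are no part of this); it is grasped round the body, up to 42 mm. Origin: centre of its underside, z up.
- large_beaker: bystander: the larger clear glass beaker (100 ml), 53 mm across, 70 mm high, stands loose behind the work. Leave it alone. Origin: centre of its underside.
- conical_flask: bystander: conical glass flask 61 mm across the base, 107 mm high, stands loose behind the work. Leave it alone. Origin: centre of its underside.

How it is judged (in metres and radians):
At the end, for the whole second after the job is handed in: Upright, released, at rest: bottle on the bench inside the large ring, within 12 mm of its centre; beaker within 13 mm of midway between the rings; dish flat, 85-115 mm from the beaker, 80-120 mm in front of the ring line, within 18 mm sideways of its middle; vial on the dish within 12 mm of centre (horizontal distance between bottle and large_ring below 0.012 m and height (world z) of each of bottle, small_beaker, dish below 0.006 m and angle between each of bottle, small_beaker, dish, sample_vial's own z axis and vertical below 0.1 rad and x of small_beaker in the frame of large_ring between -0.013 and 0.013 m and (y of small_beaker in the frame of large_ring between 0.112 and 0.138 m or y of small_beaker in the frame of large_ring between -0.138 and -0.112 m) and horizontal distance between small_beaker and small_ring below 0.145 m and x of dish in the frame of large_ring between -0.12 and -0.08 m and (y of dish in the frame of large_ring between 0.107 and 0.143 m or y of dish in the frame of large_ring between -0.143 and -0.107 m) and horizontal distance between dish and small_ring below 0.2 m and horizontal distance between dish and small_beaker between 0.085 and 0.115 m and horizontal distance between sample_vial and dish below 0.012 m and height (world z) of sample_vial between 0.011 and 0.02 m and linear speed of each of bottle, small_beaker, dish, sample_vial below 0.02 m/s); the robot touches nothing.
It fails at once if the large beaker or the conical flask is moved by more than 15 mm (distance of any of large_beaker, conical_flask from where it was at the start of the episode above 0.015 m).
It fails at once if a piece of glassware is tipped by more than 0.6 rad (angle between any of bottle, small_beaker, dish, sample_vial's own z axis and vertical above 0.6 rad).
It also fails if it takes over 112 s, if anything falls off the work surface, if the arm or the gripper's body presses on something with over 40 N, if the wrist force passes 120 N, or if a joint passes its speed limit or range.

ROBOT

A 6-joint arm with a two-finger parallel gripper is mounted at the origin on a cart in front of the work surface, level with it; the furniture and walls round the work are solid. World frame = base frame: x ahead of the robot, y to its left, z up, the work surface at z = 0. Lengths are in mm, angles in degrees, forces in N, time in s.
With the tool pointing down it reaches from about 300 to 950 mm from the base axis. Payload 3.1 kg.
Tool frame: the origin (TCP) lies on the centre line of the jaws, within the pads' length; the fingertips stand 17 mm ahead of it and the grasp point (between the pads) lies 2 mm behind it; z points along the fingers, y is the line along which they close (so a half turn about z gives the same grasp; the last joint's range is limited). The gripper opens to 85 mm and grips with 20 to 120 N. Pads are 22 mm wide; open, the fingers measure 114 mm over their backs; the gripper's body (76 mm by 85 mm) begins 54 mm behind the grasp point. The pads swing forward as they close: fully open they stand 13 mm farther back than shut.
Start: joints at [60.923, 17.653, 93.61, -0, 68.738, -3.994], TCP at [264.993, 566.049, 248.272] pointing down, gripper open.
Joint ranges: [-175.34, 175.34], [-45.06, 112.39], [2.9, 150.54], [-68.45, 248.45], [3.09, 151.38], [-168.51, 168.51]. Speed limits (degrees/s): [159.86, 159.86, 180, 180, 180, 180].

INTERFACE

Orientations are given as a 3x3 rotation matrix whose columns are the frame's x, y, z axes.
In Python, from rig import get_obs, read_camera, hand_in gives the robot as it stands. The module is installed in compiled form; this text tells all that it offers.
- The arm moves only by the tool arm_command, never from a script. Its argument "targets" is text: rows parted by semicolons, each of 5 numbers parted by spaces: the shift along the tool's x, y, z in m, then the turn about the tool's z in degrees, then the opening, from 0 (shut) to 1 (fully open). A call has 1 to 10 rows; each row shifts and turns the commanded pose from where the row before left it, along the tool's axes as they then stand; what a row does not reach is not made up. A row lasts 1/12 s, in which the tool goes at most 41.7 mm and 7.16 degrees, less where a joint would pass 70% of its speed; a pose out of reach is approached as far as the arm can. A call is refused whole if a number of a shift passes 0.0417 or a number of a turn 7.16, either way. A call with a gripper value outside its range is refused whole. The fingers move at their own pace and stop on an object; "force" is the grip in N (left out, the last holds). Time passes only in rows, so rows that do not move let the fingers close. It gives the time, the measured TCP pose, the force, the opening and the grip force at its end, in the units of the state.
- get_obs(): the state, without advancing time (a new reading comes with each control period).
- read_camera(name): name is "scene" or "top" or "wrist"; returns a dict with "frame" (420x560x3 uint8, blue, green, red), "z_map" (420x560 float32, mm along the optical axis (not along the pixel's ray), 0 where there is no reading), "vfov" (degrees; the focal length in pixels is half the picture's height over the tangent of half this angle, whatever the lens; pixels are square), "cx", "cy" (the principal point, pixels), "world_from_camera" (4x4, takes a point from camera to world coordinates); the wrist camera has in their place "tool_from_camera" (4x4, takes a point from camera to tool coordinates, whose origin is the TCP and whose axes are the flange's). Camera axes: x right, y down, z forward; pixel columns grow to the right and rows downward; lengths in mm; the calibration is good to about 2 mm. A picture is of the moment at which its call begins: read the wrist's pose just before it.
- hand_in(): hands the job in; it is judged then, once.
The state is a dict: "t": time; "joint_pos": joint angles; "joint_velocities": joint speeds; "effort": joint torques, N m; "tool_pos": TCP position; "ee_rot": TCP orientation; "contact_force": force on the tool from outside, world axes, zero at the start; "moment": the same for the moment, N m; "finger_gap": finger opening in mm; "grasp_force": force on a finger pad.
Only numpy, scipy, OpenCV 4.12 (cv2) and the standard library are available. Lean on these libraries where they do the work, as an engineer would, in place of code of your own. Each camera call takes 0.05 s, during which the arm holds its last target. There are 200 camera calls.

## Working session

There is one attempt and no reset: what is moved stays moved. The work goes in short steps, Python scripts to look and compute and a tool call to move; the robot and the scene stay as the last step left them, time stands still between calls to the robot, and variables do not carry over. Pictures are saved under pics/ and viewed, at most 14 in all, crops included, and the job is handed in when it is done.

Besides the shell and the picture viewer there is one more tool, called after ">>>" by a JSON object that holds its "api" and its "payload". arm_command: Moves the arm, as the interface text tells. Its arguments: {"type":"object","properties":{"targets":{"type":"string"},"force":{"type":"number"}},"required":["targets"]}

```bash
mkdir -p pics
cat > h.py <<'E'
import numpy as np, cv2
from rig import get_obs, read_camera, hand_in
def K(c):
    return 210/np.tan(np.radians(c['vfov'])/2)
def ray(c,u,v,T=None):
    T=np.array(c['world_from_camera']) if T is None else T
    f=K(c); d=T[:3,:3]@np.array([(u-c['cx'])/f,(v-c['cy'])/f,1.]); return T[:3,3],d
def onz(c,u,v,z,T=None):
    o,d=ray(c,u,v,T); return o+d*(z-o[2])/d[2]
def wristT(c,o):
    T=np.eye(4); T[:3,:3]=o['ee_rot']; T[:3,3]=o['tool_pos']; return T@np.array(c['tool_from_camera'])
def cloud(c,T=None):
    T=np.array(c['world_from_camera']) if T is None else T
    f=K(c); z=c['z_map']; v,u=np.mgrid[:420,:560]
    p=np.stack([(u-c['cx'])/f*z,(v-c['cy'])/f*z,z],-1); return p@T[:3,:3].T+T[:3,3]
E
python3 - <<'E'
from h import *
o=get_obs(); print({k:np.round(v,3).tolist() for k,v in o.items()})
for n in ['scene','top','wrist']:
    c=read_camera(n); cv2.imwrite(f'pics/{n}0.png',c['frame']); np.save(f'{n}0.npy',c,allow_pickle=True)
    print(n,c['vfov'],c['cx'],c['cy'],np.round(c.get('world_from_camera',c.get('tool_from_camera')),3).tolist())
E
```

```text
{'t': 0.0, 'joint_pos': [60.92, 17.705, 93.691, -0.0, 68.738, -3.995], 'joint_velocities': [-0.011, 0.004, -0.024, 0.023, -0.042, -0.119], 'effort': [0.0, -41.524, -27.667, 0.0, 0.01, 0.0], 'tool_pos': [264.626, 565.336, 247.032], 'ee_rot': [[-0.906, 0.424, -0.001], [0.424, 0.906, -0.002], [0.0, -0.002, -1.0]], 'contact_force': [0.979, 0.062, 0.216], 'moment': [0.056, 0.007, -0.053], 'grasp_force': 0.0, 'finger_gap': 85.297}
scene 52.41183832402065 287.3939359066242 212.73286871989302 [[-0.416, -0.498, 0.761, -118.605], [-0.909, 0.23, -0.346, 264.578], [-0.003, -0.836, -0.549, 563.279], [0.0, 0.0, 0.0, 1.0]]
top 56.50862497337397 275.00120635505687 208.61101528722153 [[-0.029, -0.997, 0.071, 526.119], [-0.999, 0.031, 0.03, -77.146], [-0.032, -0.07, -0.997, 1214.655], [0.0, 0.0, 0.0, 1.0]]
wrist 61.2608468745011 275.6275480937447 208.27065731322386 [[-0.0, -0.958, -0.288, 72.446], [1.0, -0.001, 0.001, 1.659], [-0.001, -0.288, 0.958, -125.546], [0.0, 0.0, 0.0, 1.0]]
```

View pics/scene0.png

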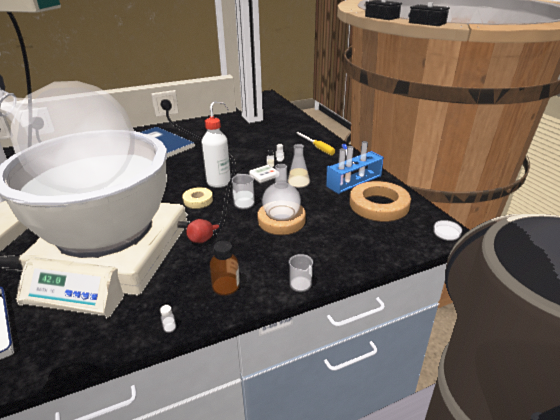

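View pics/top0.png

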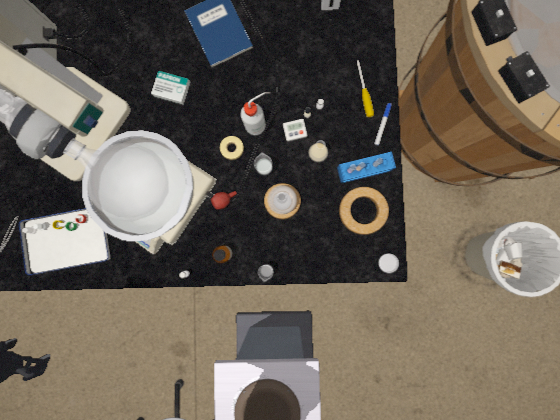

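The scene view shows the bottle (225,268), small beaker (300,272), vial (168,318), dish (448,230), large ring (380,200), and small ring with flask (282,215). In the top view they are at bottle (222,254), beaker (265,271), dish (388,263), vial (184,274), large ring (364,211) and small ring (282,200).

Run:
```python
from h import *
c=np.load('top0.npy',allow_pickle=True).item(); s=np.load('scene0.npy',allow_pickle=True).item()
f=c['frame']; hsv=cv2.cvtColor(f,cv2.COLOR_BGR2HSV)
def fit(img,box,lo,hi,z,cam):
    x0,y0,x1,y1=box; h=cv2.cvtColor(img,cv2.COLOR_BGR2HSV)[y0:y1,x0:x1]
    m=cv2.inRange(h,lo,hi); cs,_=cv2.findContours(m,cv2.RETR_EXTERNAL,cv2.CHAIN_APPROX_NONE)
    k=max(cs,key=cv2.contourArea)+[x0,y0]; pts=np.array([onz(cam,*p[0],z)[:2] for p in k],np.float32)
    (cc),r=cv2.minEnclosingCircle(pts); e=cv2.fitEllipse(pts); return np.round(cc),round(2*r),np.round(e[0]),np.round(e[1])
cork=((8,80,100),(25,255,255))
print('Lring',fit(f,(330,180,395,240),*cork,30,c)); print('Sring',fit(f,(258,178,306,222),*cork,27,c))
print('Lring scene',fit(s['frame'],(340,175,418,225),*cork,30,s)); 
wh=((0,0,60),(180,255,255))
for n,b,z in [('bottle',(208,240,236,268),50),('beaker',(255,260,275,282),58),('dish',(374,250,402,278),15),('vial',(176,266,192,281),47),('Lbk',(252,150,274,176),70),('cone',(307,140,330,163),60)]:
    print(n,fit(f,b,*wh,z,c))
P=cloud(c)
for n,(u,v) in dict(bottle=(222,254),beaker=(265,271),dish=(388,263),vial=(184,274),lring=(364,190),table=(320,230)).items(): print(n,P[v,u].round(),onz(c,u,v,0).round())
P=cloud(s)
for n,(u,v) in dict(bottlecap=(223,246),bottle=(225,275),dish=(448,230),vialcap=(166,312),lring=(380,186),table=(340,240)).items(): print('scene',n,P[v,u].round())
```

```text
Lring (array([ 597., -309.]), 148, array([ 598., -309.]), array([141., 146.]))
Sring (array([636., -63.]), 112, array([634., -63.]), array([106., 109.]))
Lring scene (array([ 582., -296.]), 183, array([ 582., -297.]), array([145., 182.]))
bottle (array([479., 118.]), 58, array([479., 119.]), array([46., 54.]))
beaker (array([421., -10.]), 52, array([422.,  -9.]), array([44., 49.]))
dish (array([ 437., -379.]), 64, array([ 436., -379.]), array([60., 61.]))
vial (array([422., 235.]), 32, array([422., 235.]), array([21., 33.]))
Lbk (array([743.,  -9.]), 69, array([742., -10.]), array([54., 66.]))
cone (array([ 777., -178.]), 68, array([ 776., -176.]), array([56., 65.]))
bottle [480. 111.  97.] [476. 127.   0.]
beaker [420.  -5.   1.] [420.  -5.   0.]
dish [ 436. -379.   14.] [ 435. -382.    0.]
vial [422. 235.  45.] [418. 247.   0.]
lring [ 659. -314.   29.] [ 662. -319.    0.]
table [ 542. -179.   -4.] [ 542. -179.    0.]
scene bottlecap [479. 119.  96.]
scene bottle [456. 127.  49.]
scene dish [ 429. -373.   16.]
scene vialcap [414. 241.  45.]
scene lring [ 637. -336.   28.]
scene table [ 515. -150.   -0.]
```

>>> {"api": "arm_command", "payload": {"targets": "0 0 0 -5.47 1; 0 0 0 -5.47 1; 0 0 0 -5.47 1; -0.0144 -0.030 0 0 1; -0.0144 -0.030 0 0 1; -0.0144 -0.030 0 0 1; -0.0144 -0.030 0 0 1; -0.0144 -0.030 0 0 1; -0.0144 -0.030 0 0 1; -0.0144 -0.030 0 0 1"}}

```text
t: 0.98
tool_pos: [332.9, 341.6, 248.0]
ee_rot: [[-0.989, 0.15, -0.0], [0.15, 0.989, -0.0], [0.0, -0.0, -1.0]]
contact_force: [0.6, -0.6, -0.7]
finger_gap: 85.4
grasp_force: 0.0
```

>>> {"api": "arm_command", "payload": {"targets": "-0.0144 -0.030 0 0 1; -0.0144 -0.030 0 0 1; -0.0144 -0.030 0 0 1; -0.0144 -0.030 0 0 1; -0.0144 -0.030 0 0 1; -0.0144 -0.030 0 0 1; -0.0144 -0.030 0 0 1;0 0 0 0 1;0 0 0 0 1"}}

```text
t: 1.73
tool_pos: [401.1, 119.1, 248.2]
ee_rot: [[-0.988, 0.155, -0.0], [0.155, 0.988, 0.0], [0.0, 0.0, -1.0]]
contact_force: [0.2, -0.1, -0.9]
finger_gap: 85.5
grasp_force: 0.0
```

```bash
cat >> h.py <<'E'
def look(name):
    o=get_obs(); c=read_camera('wrist'); T=wristT(c,o); cv2.imwrite(f'pics/{name}.png',c['frame']); return o,c,T
def to(x,y,z,psi=171.3,o=None):
    o=get_obs() if o is None else o; R=np.array(o['ee_rot']); p=np.array(o['tool_pos'])
    now=np.degrees(np.arctan2(R[1,0],R[0,0]))
    t=(now-psi+180)%360-180; d=np.array([x,y,z])-p
    a=np.radians(psi); Rt=np.array([[np.cos(a),np.sin(a),0],[np.sin(a),-np.cos(a),0],[0,0,-1]])
    print('pos',p.round(1),'psi',now.round(2),'turn first',round(t,2),'then shift mm',(Rt.T@d).round(1),'force',np.round(o['contact_force'],1),'gap',np.round(o['finger_gap'],1),'grip',np.round(o['grasp_force'],1),'t',round(float(o['t']),1))
E
python3 - <<'E'
from h import *
to(479,118,160)
o,c,T=look('w1')
f=c['frame'];P=cloud(c,T)
for h in [(85,105),(35,65)]:
    m=(P[...,2]>h[0])&(P[...,2]<h[1])&(c['z_map']>0); n,l,st,ce=cv2.connectedComponentsWithStats(m.astype(np.uint8))
    for i in range(1,n):
        if st[i,4]>100:
            q=P[l==i]; print(h,st[i],np.median(q,0).round(1),q.min(0).round(),q.max(0).round())
E
```

```text
pos [401.1 119.1 248.2] psi 171.08 turn first -0.22 then shift mm [-77.1  10.7  88.2] force [ 0.2 -0.1 -0.9] gap 85.5 grip 0.0 t 1.7
(85, 105) [ 273  259   37   41 1197] [478.1 122.   97.6] [464. 106.  85.] [497. 138. 100.]
(35, 65) [394 175  22  19 312] [422.4 240.4  46.8] [415. 233.  35.] [432. 250.  49.]
(35, 65) [ 123  201   53   51 1209] [426.7 -10.7  51. ] [399. -29.  35.] [447.  14.  60.]
(35, 65) [264 231  53  46 799] [460.8 124.5  57.8] [456.  97.  35.] [495. 148.  65.]
(35, 65) [ 423  238  137   81 5120] [532.  319.8  54.8] [497. 258.  35.] [570. 400.  65.]
(35, 65) [ 352  335   48   63 1219] [625.3 199.4  52.1] [596. 170.  35.] [663. 220.  63.]
(35, 65) [294 362  41  18 427] [626.5 130.7  40.2] [619. 105.  35.] [641. 152.  48.]
(35, 65) [162 371  25  27 224] [615.1 -26.8  45.1] [604. -44.  35.] [635. -20.  57.]
```

View pics/w1.png

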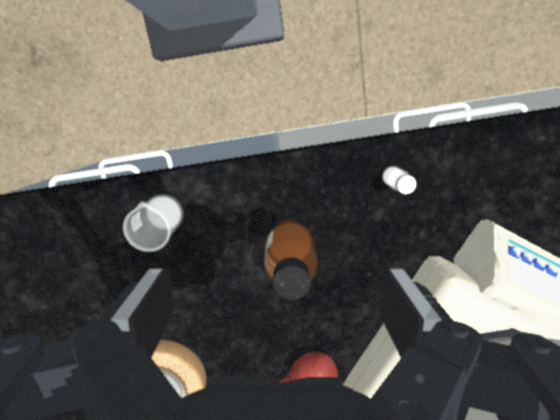

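The wrist view shows the bottle cap at (291,275), beaker rim at (148,226) and vial cap at (403,183). The heights are bottle 98, beaker about 59 and vial about 47 mm, which match the text. Next I grasp the bottle.

>>> {"api": "arm_command", "payload": {"targets": "-0.0257 0.0043 0 -0.22 1; -0.0257 0.0043 0 0 1; -0.0257 0.0043 0 0 1; 0 0 0.04 0 1; 0 0 0.04 0 1; 0 0 0.04 0 1; 0 0 0.035 0 1; 0 0 0.02 0 1; 0 0 0.02 0 1; 0 0 0 0 1", "force": 40}}

```text
t: 2.62
tool_pos: [474.6, 122.8, 49.0]
ee_rot: [[-0.989, 0.145, -0.01], [0.145, 0.989, -0.001], [0.009, -0.003, -1.0]]
contact_force: [-0.4, -0.4, -1.1]
finger_gap: 85.6
grasp_force: 0.0
```

>>> {"api": "arm_command", "payload": {"targets": "0 0 0 0 0.4;0 0 0 0 0.4;0 0 0 0 0.4;0 0 0 0 0.4;0 0 0 0 0.4;0 0 0 0 0.4;0 0 0 0 0.4;0 0 0 0 0.4", "force": 40}}

```text
t: 3.28
tool_pos: [480.9, 122.3, 55.2]
ee_rot: [[-0.989, 0.148, 0.004], [0.148, 0.989, 0.001], [-0.004, 0.002, -1.0]]
contact_force: [-0.1, 0.8, 6.6]
finger_gap: 49.9
grasp_force: 42.1
```

Run:
```python
from h import *
to(597.5,-309,120)
```

```text
pos [480.9 122.3  55.2] psi 171.51 turn first 0.21 then shift mm [-180.5 -408.7  -64.8] force [-0.1  0.8  6.6] gap 49.9 grip 42.1 t 3.3
```

>>> {"api": "arm_command", "payload": {"targets": "0 0 -0.03 0 0.4;0 0 -0.035 0 0.4;0 0 -0.035 0 0.4;-0.015 -0.034 0 0 0.4;-0.015 -0.034 0 0 0.4;-0.015 -0.034 0 0 0.4;-0.015 -0.034 0 0 0.4;-0.015 -0.034 0 0 0.4;-0.015 -0.034 0 0 0.4;-0.015 -0.034 0 0 0.4"}}

```text
t: 4.12
tool_pos: [547.8, -131.0, 153.5]
ee_rot: [[-0.989, 0.147, 0.0], [0.147, 0.989, -0.0], [-0.0, 0.0, -1.0]]
contact_force: [0.2, 0.3, -1.2]
finger_gap: 49.9
grasp_force: 42.8
```

>>> {"api": "arm_command", "payload": {"targets": "-0.015 -0.034 0 0 0.4;-0.015 -0.034 0 0 0.4;-0.015 -0.034 0 0 0.4;-0.015 -0.034 0 0 0.4;-0.015 -0.034 0 0 0.4;0 0 0 0 0.4;0 0 0 0 0.4;0 0 0 0 0.4"}}

```text
t: 4.78
tool_pos: [596.3, -308.0, 152.7]
ee_rot: [[-0.989, 0.148, -0.001], [0.148, 0.989, 0.001], [0.002, 0.001, -1.0]]
contact_force: [-0.4, 0.5, -0.6]
finger_gap: 50.1
grasp_force: 42.8
```

Run:
```python
from h import *
to(597.5,-309,55)
o,c,T=look('w2'); np.save('w2.npy',dict(c=c,T=T),allow_pickle=True)
t=read_camera('top');s=read_camera('scene')
im=np.hstack([cv2.resize(t['frame'][160:280,300:440],(420,360),interpolation=2), cv2.resize(s['frame'][60:240,300:460],(320,360),interpolation=2)])
cv2.imwrite('pics/ts2.png',im)
```

```text
pos [ 596.3 -308.   152.7] psi 171.49 turn first 0.19 then shift mm [-1.4 -0.9 97.7] force [-0.4  0.5 -0.6] gap 50.1 grip 42.8 t 4.8
```

View pics/w2.png

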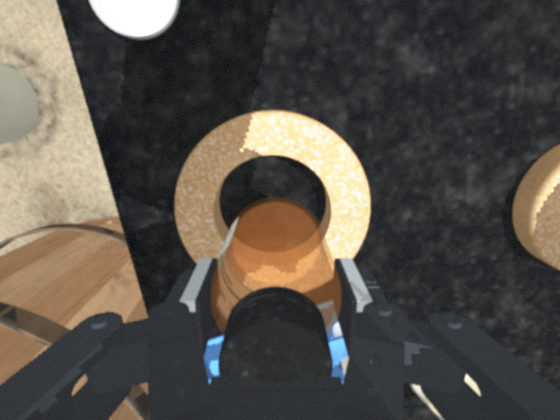

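View pics/ts2.png

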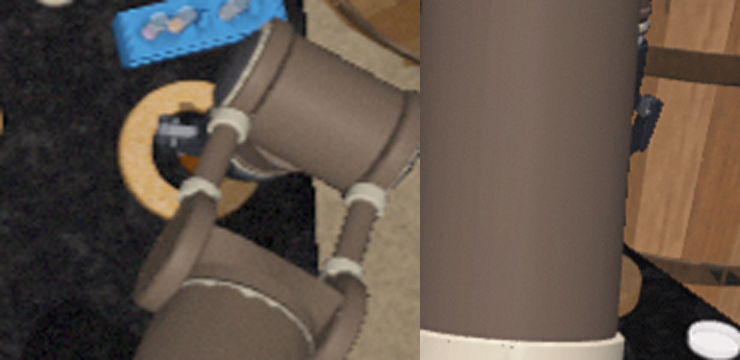

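The wrist view shows the held bottle with the edge of its underside at (277,199). The large ring is centred near (273,205). The arm hides both from the top and scene cameras, so I measure ring and bottle in the wrist frame.

Run:
```python
from h import *
d=np.load('w2.npy',allow_pickle=True).item(); c,T=d['c'],d['T']
h=cv2.cvtColor(c['frame'],cv2.COLOR_BGR2HSV)
m=cv2.inRange(h,(8,60,100),(28,255,255)); m[:, :165]=0; m[:,400:]=0; m[250:]=0
# outer-edge points by row: leftmost and rightmost; top by column
pts=[]
for v in range(140,245,5):
    x=np.flatnonzero(m[v]); pts+= [(x[0],v),(x[-1],v)]
for u in range(215,335,5):
    pts.append((u,np.flatnonzero(m[:,u])[0]))
q=np.array([onz(c,u,v,27,T)[:2] for u,v in pts])
from scipy.optimize import least_squares as L
r=L(lambda p:np.hypot(*(q-p[:2]).T)-p[2],[597,-309,72],loss='soft_l1'); print('ring',r.x.round(1),np.median(abs(r.fun)).round(2))
# underside edge
for z in (98,): 
    e=onz(c,277,199,z,T); l=onz(c,231,240,z,T); rr=onz(c,323,240,z,T); print(e.round(1),l.round(1),rr.round(1), 'centre',(e[:2]-26*T[:2,:2][:,1]*-1/np.linalg.norm(T[:2,1])).round(1))
P=cloud(c,T); 
for u,v in [(277,330),(277,250),(277,340),(273,130)]: print(P[v,u].round(1))
```

```text
ring [ 601.8 -309.4   72.4] 0.22
[ 573.9 -302.3   98. ] [ 593.  -330.5   98. ] [ 600.5 -280.9   98. ] centre [ 599.6 -306.2]
[ 584.7 -304.4  194.7]
[ 574.9 -302.8  162.8]
[ 586.8 -304.8  196.2]
[ 543.3 -300.2   28.9]
```

>>> {"api": "arm_command", "payload": {"targets": "-0.0024 -0.0022 0 0 0.4;0 0 0.03 0 0.4;0 0 0.03 0 0.4;0 0 0.02 0 0.4;0 0 0.01 0 0.4;0 0 0.004 0 0.4;0 0 0 0 0.4;0 0 0 0 0.4"}}

```text
t: 5.6
tool_pos: [600.4, -311.1, 60.6]
ee_rot: [[-0.989, 0.147, 0.002], [0.147, 0.989, -0.001], [-0.002, -0.001, -1.0]]
contact_force: [-0.3, 0.0, -0.4]
finger_gap: 49.9
grasp_force: 42.8
```

>>> {"api": "arm_command", "payload": {"targets": "0 0 0.003 0 0.4;0 0 0.002 0 0.4;0 0 0 0 0.4;0 0 0 0 0.4;0 0 0 0 0.4"}}

```text
t: 6.02
tool_pos: [600.1, -311.3, 55.4]
ee_rot: [[-0.989, 0.147, 0.002], [0.147, 0.989, -0.001], [-0.002, -0.001, -1.0]]
contact_force: [0.8, -0.1, 1.5]
finger_gap: 49.5
grasp_force: 43.1
```

Run:
```python
from h import *
to(600,-309,55)
```

```text
pos [ 600.1 -311.3   55.4] psi 171.54 turn first 0.24 then shift mm [0.4 2.3 0.4] force [ 0.8 -0.1  1.5] gap 49.5 grip 43.1 t 6.0
```

>>> {"api": "arm_command", "payload": {"targets": "0 0 0 0 0.7;0 0 0 0 0.8;0 0 0 0 0.85;0 0 0 0 0.85;0 0 0 0 0.85;0 0 -0.02 0 0.85;0 0 -0.04 0 0.85;0 0 -0.04 0 1;0 0 -0.04 0 1;0 0 -0.04 0 1"}}

```text
t: 6.85
tool_pos: [598.8, -310.6, 235.8]
ee_rot: [[-0.989, 0.147, -0.001], [0.147, 0.989, 0.0], [0.001, 0.0, -1.0]]
contact_force: [0.5, -0.9, 0.5]
finger_gap: 85.4
grasp_force: 0.0
```

>>> {"api": "arm_command", "payload": {"targets": "0.03 -0.02 0 0 1;0.03 -0.02 0 0 1;0 0 0 0 1; 0 0 0 0 1;0 0 0 0 1"}}

```text
t: 7.27
tool_pos: [534.0, -341.5, 234.2]
ee_rot: [[-0.989, 0.148, 0.0], [0.148, 0.989, 0.0], [-0.0, 0.0, -1.0]]
contact_force: [-0.7, -0.8, 0.3]
finger_gap: 85.4
grasp_force: 0.0
```

```bash
cat >> h.py <<'E'
from scipy.optimize import least_squares
def circ(q,p0):
    r=least_squares(lambda p:np.hypot(*(q-p[:2]).T)-p[2],p0,loss='soft_l1'); return r.x.round(1),np.median(abs(r.fun)).round(2)
def blobs(P,zm,lo,hi,minA=80):
    m=((P[...,2]>lo)&(P[...,2]<hi)&(zm>0)).astype(np.uint8); n,l,st,ce=cv2.connectedComponentsWithStats(m)
    for i in range(1,n):
        if st[i,4]>minA:
            q=P[l==i]; (cc,r)=cv2.minEnclosingCircle(q[:,:2].astype(np.float32)); print((lo,hi),'px',ce[i].round(),'A',st[i,4],'med',np.median(q,0).round(1),'mec',np.round(cc,1),round(2*r,1))
E
python3 - <<'E'
from h import *
to(436,-379,100)
o,c,T=look('w3'); np.save('w3.npy',dict(c=c,T=T),allow_pickle=True); P=cloud(c,T)
blobs(P,c['z_map'],90,105); blobs(P,c['z_map'],8,19,300); blobs(P,c['z_map'],24,33,300)
E
```

```text
pos [ 534.  -341.5  234.2] psi 171.5 turn first 0.2 then shift mm [ 91.2 -51.9 134.2] force [-0.7 -0.8  0.3] gap 85.4 grip 0.0 t 7.3
(90, 105) px [320. 270.] A 1270 med [ 598.2 -312.6   97.6] mec [ 600.2 -312.5] 33.3
(90, 105) px [380. 378.] A 129 med [ 714.3 -271.9   95.2] mec [ 718. -269.] 14.6
(90, 105) px [357. 386.] A 168 med [ 719.4 -293.    96. ] mec [ 724.4 -293.7] 15.1
(90, 105) px [480. 417.] A 88 med [ 777.7 -178.7   92.4] mec [ 781.5 -177.8] 19.0
(8, 19) px [218.  84.] A 3414 med [ 439.6 -378.8   15.1] mec [ 440.1 -379. ] 59.1
(8, 19) px [516. 218.] A 695 med [ 607.7 -107.4   13.5] mec [630.3 -80.3] 102.4
(24, 33) px [315. 233.] A 9607 med [ 588.7 -309.4   30. ] mec [ 602.2 -310.1] 145.5
(24, 33) px [529. 236.] A 2195 med [625.2 -97.7  26.2] mec [637.4 -72.7] 105.2
```

View pics/w3.png

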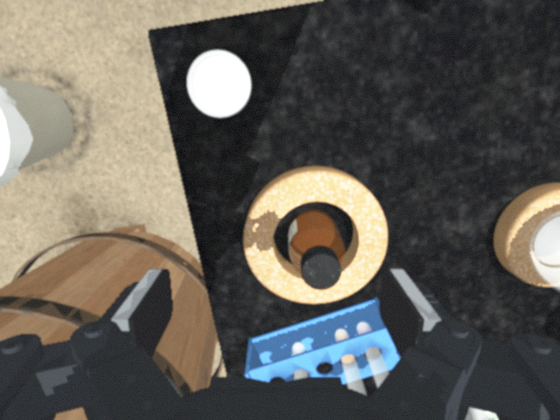

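The wrist view shows the bottle standing inside the ring, cap at (320,270), with the ring centred at (317,235). The bottle is about 3 mm off centre, inside the 12 mm limit. The dish is at (218,84). Next is the dish grasp.

>>> {"api": "arm_command", "payload": {"targets": "0.03 -0.0172 0 0.2 1;0.03 -0.0172 0 0 1;0.0282 -0.0172 0 0 1;0 0 0.04 0 1;0 0 0.04 0 1;0 0 0.04 0 1;0 0 0.04 0 1;0 0 0.03 0 1;0 0 0.01 0 1;0 0 0 0 1"}}

```text
t: 8.15
tool_pos: [437.6, -376.7, 30.5]
ee_rot: [[-0.989, 0.149, -0.005], [0.149, 0.989, 0.006], [0.006, 0.005, -1.0]]
contact_force: [0.3, 1.0, 0.4]
finger_gap: 85.3
grasp_force: 0.0
```

>>> {"api": "arm_command", "payload": {"targets": "0 0 0.006 0 1;0 0 0.004 0 1;0 0 0 0 1;0 0 0 0 1"}}

```text
t: 8.48
tool_pos: [440.2, -380.3, 25.9]
ee_rot: [[-0.989, 0.15, 0.002], [0.15, 0.989, -0.002], [-0.002, -0.002, -1.0]]
contact_force: [-0.3, -0.2, -0.2]
finger_gap: 85.4
grasp_force: 0.0
```

>>> {"api": "arm_command", "payload": {"targets": "0 0 0.004 0 1;0 0 0 0 1;0 0 0 0 1;0 0 0 0 0.6;0 0 0 0 0.6;0 0 0 0 0.6;0 0 0 0 0.6;0 0 0 0 0.6;0 0 0 0 0.6;0 0 0 0 0.6", "force": 30}}

```text
t: 9.32
tool_pos: [439.3, -379.6, 20.9]
ee_rot: [[-0.989, 0.15, 0.0], [0.15, 0.989, -0.0], [-0.0, -0.0, -1.0]]
contact_force: [-1.3, 1.4, 5.7]
finger_gap: 57.2
grasp_force: 31.8
```

Run:
```python
from h import *
to(440,-380,60)
o,c,T=look('w4'); P=cloud(c,T); blobs(P,c['z_map'],8,19,200)
```

```text
pos [ 439.3 -379.6   20.9] psi 171.35 turn first 0.05 then shift mm [ -0.8  -0.3 -39.1] force [-1.3  1.4  5.7] gap 57.2 grip 31.8 t 9.3
(8, 19) px [276. 279.] A 15127 med [ 437.  -377.8   15.2] mec [ 434.4 -377.4] 71.3
```

View pics/w4.png

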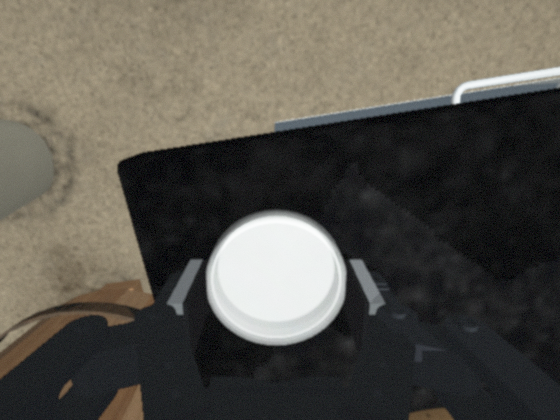

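The wrist view shows the dish held between the pads, centred at (277,278). Now I carry it.

>>> {"api": "arm_command", "payload": {"targets": "0 0 -0.02 0 0.6;0 0 -0.03 0 0.6;-0.0071 0.031 0 0 0.6;-0.0071 0.031 0 0 0.6;-0.0071 0.031 0 0 0.6;-0.0071 0.031 0 0 0.6;-0.0071 0.031 0 0 0.6;-0.0071 0.031 0 0 0.6;-0.0071 0.031 0 0 0.6;0 0 0 0 0.6"}}

```text
t: 10.2
tool_pos: [522.0, -167.6, 69.8]
ee_rot: [[-0.989, 0.146, 0.0], [0.146, 0.989, 0.002], [0.0, 0.002, -1.0]]
contact_force: [0.1, -0.5, -0.7]
finger_gap: 56.9
grasp_force: 32.3
```

>>> {"api": "arm_command", "payload": {"targets": "0 0 0 0 0.6;0 0 0.02 0 0.6;0 0 0.02 0 0.6;0 0 0.005 0 0.6;0 0 0 0 0.6;0 0 0 0 0.6;0 0 0 0 0.6"}}

```text
t: 10.78
tool_pos: [521.4, -173.3, 26.1]
ee_rot: [[-0.988, 0.151, 0.001], [0.151, 0.988, -0.001], [-0.001, -0.0, -1.0]]
contact_force: [-0.6, -0.0, -0.4]
finger_gap: 57.2
grasp_force: 32.3
```

Run:
```python
from h import *
to(521,-172,21)
```

```text
pos [ 521.4 -173.3   26.1] psi 171.29 turn first -0.01 then shift mm [0.6 1.2 5.1] force [-0.6 -0.  -0.4] gap 57.2 grip 32.3 t 10.8
```

>>> {"api": "arm_command", "payload": {"targets": "0 0 0.003 0 0.6;0 0 0.0015 0 0.6;0 0 0 0 0.6;0 0 0 0 0.6;0 0 0 0 0.85;0 0 0 0 0.85;0 0 0 0 0.85;0 0 0 0 0.85;0 0 -0.02 0 0.85;0 0 -0.04 0 0.85"}}

```text
t: 11.62
tool_pos: [516.1, -170.4, 76.5]
ee_rot: [[-0.989, 0.151, -0.011], [0.15, 0.989, 0.005], [0.012, 0.003, -1.0]]
contact_force: [-0.2, 0.2, -0.8]
finger_gap: 72.8
grasp_force: 0.0
```

>>> {"api": "arm_command", "payload": {"targets": "0.01 0.01 -0.04 0 1;0.02 0.01 -0.04 0 1;0.02 0.01 -0.04 0 1;0.02 0.01 -0.04 0 1;0 0 0 0 1;0 0 0 0 1;0 0 0 0 1"}}

```text
t: 12.2
tool_pos: [462.7, -125.9, 229.1]
ee_rot: [[-0.989, 0.15, 0.001], [0.15, 0.989, -0.0], [-0.001, -0.0, -1.0]]
contact_force: [-0.2, -0.3, 0.2]
finger_gap: 85.2
grasp_force: 0.0
```

```bash
cat > w.py <<'E'
from h import *
def rings(c,T):
    P=cloud(c,T); h=cv2.cvtColor(c['frame'],cv2.COLOR_BGR2HSV)
    m=(cv2.inRange(h,(8,60,90),(28,255,255))>0)&(abs(P[...,2]-28)<5); out=[]
    for (g,R) in (((601,-310),72.5),((638,-64),55)):
        k=m&(np.hypot(P[...,0]-g[0],P[...,1]-g[1])<R+12); q=P[k][:,:2]
        hull=cv2.convexHull(q.astype(np.float32))[:,0]
        out.append(hull)
        e,_=circ(hull,[*g,R]); print('ring',e,len(q), cv2.minEnclosingCircle(q.astype(np.float32)))
E
python3 - <<'E'
from w import *
to(424,-9,38)
o,c,T=look('w5'); np.save('w5.npy',dict(c=c,T=T),allow_pickle=True); P=cloud(c,T)
blobs(P,c['z_map'],8,19,300); blobs(P,c['z_map'],24,33,300); blobs(P,c['z_map'],40,62,100); rings(c,T)
E
```

```text
pos [ 462.7 -125.9  229.1] psi 171.36 turn first 0.06 then shift mm [ 56.  109.7 191.1] force [-0.2 -0.3  0.2] gap 85.2 grip 0.0 t 12.2
(8, 19) px [240. 240.] A 2485 med [ 520.5 -170.5   15.3] mec [ 522.  -171.2] 59.4
(8, 19) px [339. 288.] A 423 med [588.8 -76.   13.6] mec [612.3 -73.7] 93.7
(8, 19) px [496. 315.] A 632 med [654.6  90.8  13.7] mec [647.3 104.3] 76.6
(24, 33) px [ 91. 298.] A 2622 med [ 552.  -334.5   30.2] mec [ 570.8 -327.6] 125.3
(24, 33) px [337. 309.] A 1740 med [603.9 -85.3  26.3] mec [630.  -72.6] 105.2
(24, 33) px [524. 306.] A 488 med [630.4 108.2  28.8] mec [642.  121.7] 59.0
(24, 33) px [176. 339.] A 1820 med [ 619.8 -255.1   30. ] mec [ 614.5 -263.7] 108.3
(40, 62) px [412. 122.] A 1266 med [424.5  -0.6  55.4] mec [423.1  -7.7] 49.2
(40, 62) px [544. 320.] A 1069 med [639.  120.8  46.5] mec [641.9 124.4] 45.4
(40, 62) px [346. 318.] A 756 med [598.7 -76.6  54.1] mec [619.4 -74.6] 73.8
ring [ 601.6 -309.2   72.3] 3234 ((601.2374267578125, -309.3661804199219), 72.75517272949219)
ring [637.9 -63.9  53.7] 1288 ((631.1597290039062, -70.50724792480469), 53.158912658691406)
```

View pics/w5.png

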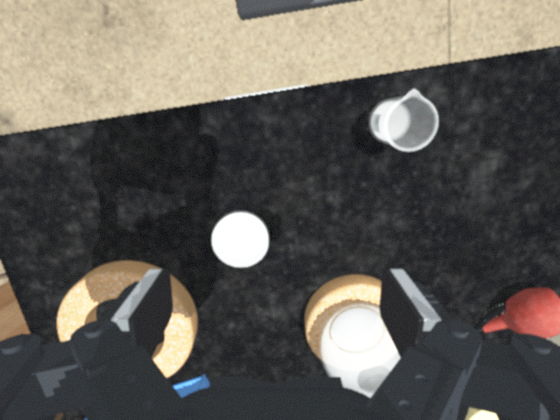

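The wrist view shows the dish at (240,240) and both rings. The beaker rim is centred near (412,126), with its spout at (415,90) pointing to the robot, so gripping along tool y stays clear of the spout.

Run:
```python
from w import *
d=np.load('w5.npy',allow_pickle=True).item(); c,T=d['c'],d['T']
for p in [(412,126),(438,126),(408,153),(413,122)]: print(p,onz(c,*p,58,T).round(1))
to(423,-8,36)
```

```text
(412, 126) [427.5  -6.4  58. ]
(438, 126) [430.7  14.5  58. ]
(408, 153) [449.1 -10.6  58. ]
(413, 122) [424.4  -5.5  58. ]
pos [ 462.3 -125.8  228. ] psi 171.35 turn first 0.05 then shift mm [ 56.6 110.6 192. ] force [-0.7 -0.8 -0.1] gap 85.2 grip 0.0 t 12.2
```

>>> {"api": "arm_command", "payload": {"targets": "0.0132 0.028 0 0 1;0.0132 0.028 0 0 1;0.0132 0.028 0 0 1;0.0132 0.028 0 0 1;0 0 0.03 0 1;0 0 0.03 0 1;0 0 0.04 0 1;0 0 0.04 0 1;0 0 0.03 0 1;0 0 0.02 0 1"}}

```text
t: 13.08
tool_pos: [423.2, -6.9, 34.0]
ee_rot: [[-0.989, 0.151, -0.01], [0.151, 0.989, 0.001], [0.01, -0.0, -1.0]]
contact_force: [0.5, 1.2, 0.3]
finger_gap: 85.5
grasp_force: 0.0
```

>>> {"api": "arm_command", "payload": {"targets": "0 0 0 0 1;0 0 0 0 1;0 0 0 0 0.3;0 0 0 0 0.3;0 0 0 0 0.3;0 0 0 0 0.3;0 0 0 0 0.3;0 0 0 0 0.3;0 0 0 0 0.3;0 0 0 0 0.3", "force": 25}}

```text
t: 13.92
tool_pos: [429.0, -7.5, 40.6]
ee_rot: [[-0.989, 0.15, 0.003], [0.15, 0.989, -0.0], [-0.003, 0.0, -1.0]]
contact_force: [-1.3, -2.2, 6.7]
finger_gap: 42.8
grasp_force: 25.3
```

Run:
```python
from w import *
to(619.8,-186.6,38); o,c,T=look('w6')
```

```text
pos [429.   -7.5  40.6] psi 171.35 turn first 0.05 then shift mm [-215.7 -148.1    2.6] force [-1.3 -2.2  6.7] gap 42.8 grip 25.3 t 13.9
```

View pics/w6.png

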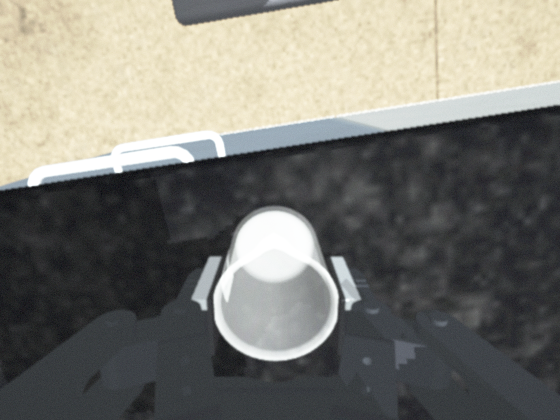

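The wrist view shows the beaker held, rim centred at (276,303) and base at (275,245).

Run:
```python
from w import *
o=get_obs();c=read_camera('wrist');T=wristT(c,o)
print(onz(c,275,245,2,T).round(1),onz(c,276,303,58,T).round(1))
```

```text
[425.8  -5.9   2. ] [424.   -5.2  58. ]
```

>>> {"api": "arm_command", "payload": {"targets": "0 0 -0.025 0 0.3;0 0 -0.035 0 0.3;0 -0.0372 0 0 0.3;0 -0.0372 0 0 0.3;0 -0.0372 0 0 0.3;0 -0.0372 0 0 0.3;-0.0303 0 0 0 0.3;-0.0364 0 0 0 0.3;-0.0364 0 0 0 0.3;-0.0364 0 0 0 0.3"}}

```text
t: 14.85
tool_pos: [543.9, -176.3, 99.3]
ee_rot: [[-0.988, 0.152, 0.0], [0.152, 0.988, 0.0], [-0.0, 0.0, -1.0]]
contact_force: [0.1, -0.8, -0.8]
finger_gap: 42.6
grasp_force: 26.1
```

>>> {"api": "arm_command", "payload": {"targets": "-0.0364 0 0 0 0.3;-0.0364 0 0 0 0.3;-0.006 0 0 0 0.3;0 0 0.02 0 0.3;0 0 0.02 0 0.3;0 0 0.01 0 0.3;0 0 0.005 0 0.3;0 0 0 0 0.3;0 0 0 0 0.3;0 0 0 0 0.3"}}

```text
t: 15.68
tool_pos: [621.7, -187.6, 45.5]
ee_rot: [[-0.989, 0.151, 0.002], [0.151, 0.989, -0.001], [-0.002, -0.0, -1.0]]
contact_force: [0.5, 0.3, -1.4]
finger_gap: 42.6
grasp_force: 26.1
```

Run:
```python
from w import *
to(622.3,-187.6,40.6)
o=get_obs();c=read_camera('wrist');T=wristT(c,o); P=cloud(c,T);blobs(P,c['z_map'],8,19,300);rings(c,T)
```

```text
pos [ 621.7 -187.6   45.5] psi 171.34 turn first 0.04 then shift mm [-0.6  0.1  4.9] force [ 0.5  0.3 -1.4] gap 42.6 grip 26.1 t 15.7
(8, 19) px [275.  44.] A 12547 med [ 528.4 -172.5   15.1] mec [ 522.  -171.1] 59.0
(8, 19) px [118. 179.] A 2260 med [ 570.2 -245.3   13.8] mec [ 589.3 -271.9] 120.8
(8, 19) px [460. 198.] A 2309 med [ 601.2 -102.7   13.8] mec [624.  -82.4] 98.4
(8, 19) px [ 50. 233.] A 1602 med [ 592.2 -287.9   13.7] mec [ 599.3 -303.3] 49.7
(8, 19) px [273. 215.] A 443 med [ 599.5 -183.7   14. ] mec [ 610.6 -185. ] 38.7
(8, 19) px [275. 279.] A 1017 med [ 634.8 -189.3   12.7] mec [ 625.6 -187.3] 35.7
(8, 19) px [ 39. 329.] A 762 med [ 643.6 -314.5   13.9] mec [ 640.  -308.1] 40.3
ring [ 600.6 -305.    68.8] 19499 ((600.9068603515625, -301.39776611328125), 68.87297821044922)
ring [635.5 -67.6  50.7] 10035 ((631.8592529296875, -75.15071105957031), 49.088497161865234)
```

Now I lower the last 5 mm, release, retreat and go towards the vial.

>>> {"api": "arm_command", "payload": {"targets": "0 0 0.003 0 0.3;0 0 0.002 0 0.3;0 0 0 0 0.3;0 0 0 0 0.3;0 0 0 0 0.7;0 0 0 0 0.75;0 0 0 0 0.75;0 0 0 0 0.75;0 0 -0.02 0 0.75;0 0 -0.03 0 0.75"}}

```text
t: 16.57
tool_pos: [617.2, -185.9, 85.1]
ee_rot: [[-0.989, 0.15, -0.009], [0.15, 0.989, 0.003], [0.009, 0.002, -1.0]]
contact_force: [0.4, 0.7, -0.4]
finger_gap: 64.1
grasp_force: 0.0
```

>>> {"api": "arm_command", "payload": {"targets": "0 0 -0.04 0 0.75;0 0 -0.04 0 0.75;0 0 -0.04 0 0.75;0.035 0 -0.02 0 0.75;0.035 0 0 0 0.75;0.035 0 0 0 0.75;0 0 0 0 0.75;0 0 0 0 0.75;0 0 0 0 0.75"}}

```text
t: 17.32
tool_pos: [517.5, -171.6, 229.4]
ee_rot: [[-0.989, 0.151, 0.001], [0.151, 0.989, -0.0], [-0.001, -0.0, -1.0]]
contact_force: [-0.3, -0.1, 0.6]
finger_gap: 63.7
grasp_force: 0.0
```

Run:
```python
from w import *
to(422,238,200)
o,c,T=look('w7'); P=cloud(c,T);blobs(P,c['z_map'],8,19,300);blobs(P,c['z_map'],52,62,100);rings(c,T); blobs(P,c['z_map'],90,105,300)
```

```text
pos [ 517.5 -171.6  229.4] psi 171.33 turn first 0.03 then shift mm [156.4 390.5  29.4] force [-0.3 -0.1  0.6] gap 63.7 grip 0.0 t 17.3
(8, 19) px [275. 182.] A 2800 med [ 521.  -170.9   15.2] mec [ 522.1 -171.2] 59.1
(8, 19) px [185. 226.] A 469 med [ 547.7 -262.7   13.6] mec [ 574.5 -287.1] 126.1
(8, 19) px [372. 239.] A 417 med [591.2 -85.3  13.4] mec [621.8 -71.3] 103.1
(8, 19) px [529. 277.] A 925 med [662.5  84.5  11.9] mec [676.6  79.7] 109.4
(52, 62) px [402. 257.] A 360 med [597.9 -68.1  57.8] mec [610.2 -58.6] 66.0
(52, 62) px [142. 273.] A 258 med [ 577.9 -302.7   57.9] mec [ 586.2 -310.8] 41.8
(52, 62) px [275. 295.] A 539 med [ 625.  -187.1   57.3] mec [ 615.8 -186.6] 49.6
(52, 62) px [212. 374.] A 535 med [ 700.  -266.1   57.1] mec [ 703.7 -263.8] 43.1
(52, 62) px [114. 408.] A 688 med [ 727.8 -376.    57.1] mec [ 725.9 -375.8] 50.5
ring [ 601.7 -309.4   72.2] 6211 ((601.78271484375, -309.6039733886719), 72.76520538330078)
ring [638.6 -63.2  54.5] 747 ((637.5079956054688, -63.44873809814453), 54.73657989501953)
(90, 105) px [430. 302.] A 956 med [623.4 -56.6  93.6] mec [633.6 -58.3] 51.1
(90, 105) px [119. 311.] A 584 med [ 590.7 -314.6   97.3] mec [ 597.6 -313. ] 33.3
```

View pics/w7.png

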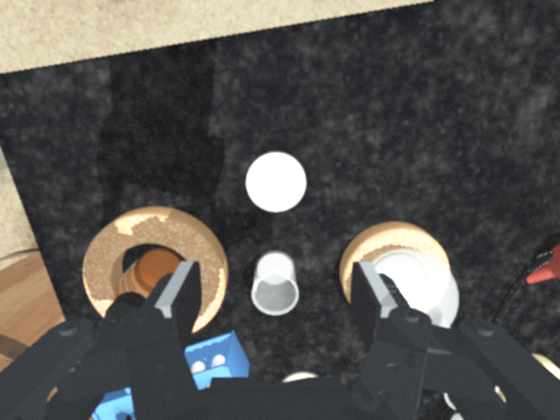

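The wrist view shows the beaker standing at (275,285) midway between the rings, the dish at (276,182) and the bottle in its ring. All are within tolerance. Next is the vial.

>>> {"api": "arm_command", "payload": {"targets": "0.013 0.0325 0 0 1;0.013 0.0325 0 0 1;0.013 0.0325 0 0 1;0.013 0.0325 0 0 1;0.013 0.0325 0 0 1;0.013 0.0325 0 0 1;0.013 0.0325 0 0 1;0.013 0.0325 0 0 1;0.013 0.0325 0 0 1;0.013 0.0325 0 0 1"}}

```text
t: 18.2
tool_pos: [438.6, 171.7, 229.8]
ee_rot: [[-0.989, 0.15, 0.002], [0.15, 0.989, 0.001], [-0.002, 0.001, -1.0]]
contact_force: [-0.6, 0.5, -0.1]
finger_gap: 85.3
grasp_force: 0.0
```

>>> {"api": "arm_command", "payload": {"targets": "0.013 0.0325 0 0 1;0.013 0.0325 0 0 1;0 0 0.03 0 1;0 0 0 0 1;0 0 0 0 1;0 0 0 0 1"}}

```text
t: 18.7
tool_pos: [422.5, 237.7, 199.5]
ee_rot: [[-0.989, 0.151, 0.0], [0.151, 0.989, -0.0], [-0.0, -0.0, -1.0]]
contact_force: [-0.4, -0.1, 0.1]
finger_gap: 85.4
grasp_force: 0.0
```

Run:
```python
from w import *
o,c,T=look('w8'); P=cloud(c,T);blobs(P,c['z_map'],38,52,100); to(422,238,30)
```

```text
(38, 52) px [279. 193.] A 374 med [422.4 242.2  46.9] mec [423.3 242.2] 17.2
(38, 52) px [472. 308.] A 2205 med [556.3 397.3  43.3] mec [554.9 403.9] 152.3
(38, 52) px [327. 317.] A 1130 med [531.6 267.6  44.9] mec [560.6 264.2] 155.4
pos [422.9 237.6 200. ] psi 171.29 turn first -0.01 then shift mm [  1.    0.3 170. ] force [ 0.9 -0.7  0.1] gap 85.2 grip 0.0 t 18.8
```

View pics/w8.png

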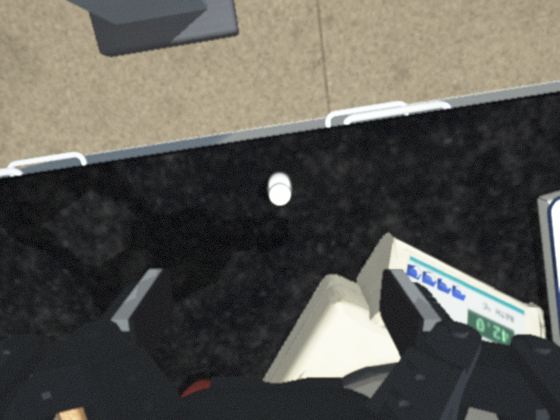

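The wrist view shows the vial cap at (279,193), clear of the bath. It is at about (423,242), 47 mm high.

>>> {"api": "arm_command", "payload": {"targets": "0 0.0045 0.03 0 0.7;0 0 0.04 0 0.7;0 0 0.04 0 0.7;0 0 0.04 0 0.7;0 0 0.015 0 0.7;0 0 0.005 0 0.7;0 0 0 0 0.7;0 0 0 0 0.7;0 0 0 0 0.7;0 0 0 0 0.7"}}

```text
t: 19.58
tool_pos: [424.3, 242.8, 31.3]
ee_rot: [[-0.989, 0.151, 0.004], [0.151, 0.989, 0.002], [-0.004, 0.003, -1.0]]
contact_force: [-0.3, -0.4, 0.2]
finger_gap: 59.6
grasp_force: 0.0
```

>>> {"api": "arm_command", "payload": {"targets": "0 0 0 0 0.1;0 0 0 0 0.1;0 0 0 0 0.1;0 0 0 0 0.1;0 0 0 0 0.1;0 0 0 0 0.1;0 0 0 0 0.1;0 0 0 0 0.1;0 0 0 0 0.1;0 0 0 0 0.1", "force": 25}}

```text
t: 20.42
tool_pos: [422.6, 242.3, 29.8]
ee_rot: [[-0.989, 0.15, 0.001], [0.15, 0.989, 0.0], [-0.0, 0.0, -1.0]]
contact_force: [-1.2, -1.6, 6.1]
finger_gap: 20.1
grasp_force: 24.5
```

Run:
```python
from w import *
to(522,-171.2,50); o,c,T=look('w9'); P=cloud(c,T);blobs(P,c['z_map'],43,52,100)
```

```text
pos [422.6 242.3  29.8] psi 171.36 turn first 0.06 then shift mm [-160.8 -393.7  -20.2] force [-1.2 -1.6  6.1] gap 20.1 grip 24.5 t 20.4
(43, 52) px [241. 311.] A 658 med [415.3 232.6  49.6] mec [422.  229.7] 24.6
(43, 52) px [310. 310.] A 666 med [418.5 255.2  49.7] mec [425.6 256.8] 23.9
(43, 52) px [276. 314.] A 1773 med [422.  243.8  46.8] mec [422.9 243.4] 18.4
```

View pics/w9.png

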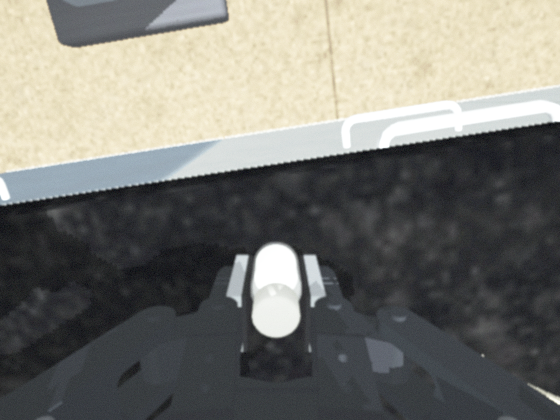

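The wrist view shows the vial held upright, cap at (276,314), centred on the tool.

>>> {"api": "arm_command", "payload": {"targets": "0 0 -0.03 0 0.1;0 0 -0.04 0 0.1;-0.0134 -0.0329 0 0 0.1;-0.0134 -0.0329 0 0 0.1;-0.0134 -0.0329 0 0 0.1;-0.0134 -0.0329 0 0 0.1;-0.0134 -0.0329 0 0 0.1;-0.0134 -0.0329 0 0 0.1;-0.0134 -0.0329 0 0 0.1;-0.0134 -0.0329 0 0 0.1"}}

```text
t: 21.3
tool_pos: [488.4, -35.9, 99.0]
ee_rot: [[-0.989, 0.15, -0.0], [0.15, 0.989, 0.0], [0.0, 0.0, -1.0]]
contact_force: [1.0, -0.1, -0.1]
finger_gap: 20.3
grasp_force: 24.6
```

>>> {"api": "arm_command", "payload": {"targets": "-0.0134 -0.0329 0 0 0.1;-0.0134 -0.0329 0 0 0.1;-0.0134 -0.0329 0 0 0.1;-0.0134 -0.0329 0 0 0.1;0 0 0.03 0 0.1;0 0 0.01 0 0.1;0 0 0 0 0.1;0 0 0 0 0.1;0 0 0 0 0.1"}}

```text
t: 22.05
tool_pos: [521.6, -171.5, 59.3]
ee_rot: [[-0.989, 0.149, -0.0], [0.149, 0.989, 0.0], [0.0, 0.0, -1.0]]
contact_force: [-0.4, -0.0, 0.1]
finger_gap: 20.2
grasp_force: 24.6
```

Run:
```python
from w import *
to(522,-171.2,45); o,c,T=look('w10'); P=cloud(c,T);blobs(P,c['z_map'],8,19,100);blobs(P,c['z_map'],70,85,100)
```

```text
pos [ 521.6 -171.5   59.3] psi 171.42 turn first 0.12 then shift mm [-0.3  0.4 14.3] force [-0.4 -0.   0.1] gap 20.2 grip 24.6 t 22.1
(8, 19) px [273. 227.] A 5996 med [ 510.8 -168.7   15.2] mec [ 521.7 -171.1] 59.0
(8, 19) px [ 74. 301.] A 1532 med [ 535.4 -281.5   13.6] mec [ 542.1 -291.2] 74.8
(8, 19) px [488. 324.] A 1174 med [585.3 -61.6  13.6] mec [595.8 -52.7] 65.7
(8, 19) px [ 42. 367.] A 175 med [ 576.  -314.9   14.3] mec [ 577.9 -317.1] 20.3
(8, 19) px [273. 371.] A 656 med [ 599.  -183.1   13.1] mec [ 608.1 -184.7] 36.4
(70, 85) px [237. 307.] A 994 med [ 512.9 -181.6   79.1] mec [ 520.2 -186.3] 27.3
(70, 85) px [314. 307.] A 1004 med [ 517.3 -157.7   79.1] mec [ 525. -154.] 26.5
(70, 85) px [276. 312.] A 1921 med [ 520.4 -169.9   76.2] mec [ 522.3 -169.7] 18.2
```

View pics/w10.png

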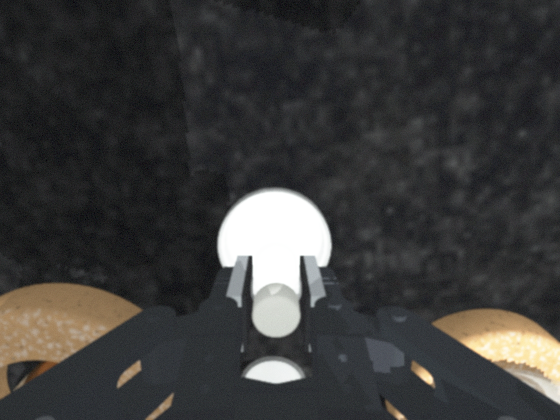

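The wrist view shows the vial over the dish, cap at (276,312), dish top near (275,245). They line up within 2 mm. The vial bottom is about 14.5 mm above the dish.

>>> {"api": "arm_command", "payload": {"targets": "0 -0.001 0.008 0 0.1;0 0 0.004 0 0.1;0 0 0.0015 0 0.1;0 0 0 0 0.1;0 0 0 0 0.1;0 0 0 0 0.1"}}

```text
t: 22.6
tool_pos: [521.7, -173.4, 45.7]
ee_rot: [[-0.989, 0.15, 0.0], [0.15, 0.989, -0.0], [-0.0, -0.0, -1.0]]
contact_force: [-1.1, 0.6, -1.1]
finger_gap: 20.0
grasp_force: 24.7
```

>>> {"api": "arm_command", "payload": {"targets": "0 0 0.0008 0 0.1;0 0 0 0 0.1;0 0 0 0 0.1;0 0 0 0 0.35;0 0 0 0 0.5;0 0 0 0 0.6;0 0 0 0 0.6;0 0 -0.01 0 0.6;0 0 -0.03 0 0.6;0 0 -0.04 0 0.6"}}

```text
t: 23.43
tool_pos: [518.4, -172.1, 122.8]
ee_rot: [[-0.989, 0.151, -0.008], [0.151, 0.989, 0.003], [0.008, 0.002, -1.0]]
contact_force: [1.8, -0.0, 0.4]
finger_gap: 51.5
grasp_force: 0.0
```

>>> {"api": "arm_command", "payload": {"targets": "0 0 -0.04 0 0.6;0 0 -0.04 0 0.6;0.03 0 -0.03 0 0.6;0.03 0 0 0 0.6;0 0 0 0 0.6;0 0 0 0 0.6;0 0 0 0 0.6;0 0 0 0 0.6"}}

```text
t: 24.1
tool_pos: [463.4, -164.6, 234.2]
ee_rot: [[-0.989, 0.15, 0.0], [0.15, 0.989, -0.0], [-0.0, 0.0, -1.0]]
contact_force: [0.3, 0.1, -0.0]
finger_gap: 51.2
grasp_force: 0.0
```

Run:
```python
from w import *
to(522,-171.2,45); o,c,T=look('w11'); P=cloud(c,T);blobs(P,c['z_map'],8,19,300);blobs(P,c['z_map'],54,70,100); rings(c,T)
```

```text
pos [ 463.4 -164.6  234.2] psi 171.35 turn first 0.05 then shift mm [-58.9   2.4 189.2] force [ 0.3  0.1 -0. ] gap 51.2 grip 0.0 t 24.1
(8, 19) px [277. 228.] A 1841 med [ 514.6 -166.6   15.3] mec [ 522.  -171.3] 59.4
(8, 19) px [162. 261.] A 308 med [ 533.1 -293.7   13.4] mec [ 543.2 -305.9] 84.2
(8, 19) px [524. 312.] A 767 med [658.   88.3  12.8] mec [660.8  95. ] 94.5
(54, 70) px [275. 251.] A 301 med [ 521.1 -172.2   62.1] mec [ 522.9 -172.3] 17.6
(54, 70) px [415. 308.] A 368 med [598.4 -49.3  61.9] mec [603.9 -48.2] 45.3
(54, 70) px [276. 342.] A 422 med [ 625.2 -187.3   57.5] mec [ 616.3 -187. ] 49.3
ring [ 601.6 -309.2   72.1] 2396 ((601.03662109375, -308.9903259277344), 72.38043975830078)
ring [638.9 -63.   54.6] 158 ((637.9649047851562, -63.223628997802734), 54.763389587402344)
```

View pics/w11.png

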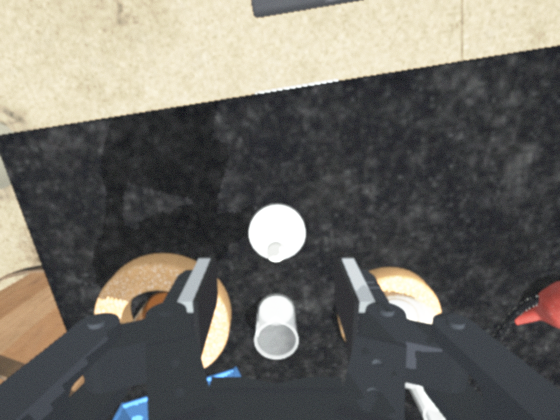

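The wrist view shows the vial upright on the dish, cap at (275,251), top at 62 mm and about 1 mm off centre. The beaker is behind it at (276,330), the gripper is clear and everything is in place, so I hand in.

```bash
python3 -c "from rig import hand_in; print(hand_in())"
```

```text
the job is handed in; nothing more can be done
None
```

The job is handed in at about 24 s: bottle in the large ring (about 3 mm off centre), beaker midway between the rings (about 2 mm off), dish about 99 mm in front of the midpoint, and vial upright on the dish (about 1 mm off), all released; `hand_in()` gave no verdict.

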